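# Change over the electrolysis tubes

## Robot

A 6-joint arm with a two-finger parallel gripper is mounted at the origin on the work surface. World frame = base frame: x ahead of the robot, y to its left, z up, the work surface at z = 0. Lengths are in m, angles in rad, forces in N, time in s.
With the tool pointing down it reaches from about 0.35 to 0.85 m from the base axis. Payload 8.1 kg.
Tool frame: the origin (TCP) lies between the finger pads; the fingertips stand 8 mm ahead of it and the grasp point (between the pads) lies 11 mm behind it; z points along the fingers, y is the direction in which the jaws open and shut (so a half turn about z gives the same grasp; the last joint's range is limited). The gripper opens to 85 mm and grips with 20 to 120 N. Pads are 22 mm wide; open, the fingers measure 114 mm over their backs; the gripper's body (76 mm by 85 mm) begins 54 mm behind the grasp point. The pads swing forward as they close: fully open they stand 13 mm farther back than shut.
Start: joints at [1.23, 0.13, 1.488, -0, 1.523, -0.085], TCP at [0.152, 0.58, 0.239] pointing down, gripper open.
Joint ranges: [-2.96, 2.96], [-0.89, 2.26], [0.02, 2.5], [-1.34, 4.48], [0, 2.73], [-2.66, 2.66]. Speed limits (rad/s): [2.39, 2.39, 2.79, 3.14, 3.14, 3.14].

## Interface

Orientations are given as a rotation vector (axis times angle).
In Python, from cell import read_state, grab_frame, camera_params, hand_in gives the robot as it stands.
- The arm moves only by the tool step_arm, never from a script. Its argument "steps" is a list of rows, each a list of 3 entries, a list of its own where there are three numbers: the opening, from 0 (shut) to 1 (fully open), then the shift along the tool's x, y, z scaled (see below), then the turn about the tool's z scaled (see below). In form: [[grip, [dx, dy, dz], yaw], ...]. A call has 1 to 12 rows; each row shifts and turns the commanded pose from where the row before left it, along the tool's axes as they then stand; what a row does not reach is not made up. The controller multiplies each number of a shift by 500 mm and each number of a turn by pi/2 rad. A row lasts 1/12 s, in which the tool goes at most 41.7 mm and 7.16 degrees, less where a joint would pass 70% of its speed; a pose out of reach is approached as far as the arm can. A call with a number of a shift or a turn outside -1 to 1 is refused whole. A call with a gripper value outside its range is refused whole. The fingers move at their own pace and stop on an object; the grip force is fixed at half the most. Time passes only in rows, so rows that do not move let the fingers close. It gives the time, the measured TCP pose, the force and the opening at its end, in the units of the state.
- read_state(): the state, without advancing time (a new reading comes with each control period).
- grab_frame(name): name is "scene" or "top"; returns the picture (384x512x3 uint8, blue, green, red); there is no depth.
- camera_params(name): a dict with "fov_y" (degrees; the focal length in pixels is half the picture's height over the tangent of half this angle, whatever the lens; pixels are square), "cx", "cy" (the principal point, pixels), "R" (3x3) and "t" (3): a world point X has camera coordinates R X + t. Camera axes: x right, y down, z forward; pixel columns grow to the right and rows downward; lengths in m; the calibration is good to about 2 mm. A picture is of the moment at which its call begins. camera_params takes no time and is no camera call.
- hand_in(): hands the job in, once; it reports no verdict.
The state is a dict: "clock": time; "joint_pos": joint angles; "qvel": joint speeds; "joint_torque": joint torques, N m; "position": TCP position; "tcp_rot": TCP orientation; "contact_force": force on the tool from outside, world axes, zero at the start; "torque": the same for the moment, N m; "finger_gap": opening from 0.0 (shut) to 1.0 (fully open).
Only numpy, scipy, OpenCV 4.12 (cv2) and the standard library are available. Lean on these libraries where they do the work, as an engineer would, in place of code of your own. Each camera call takes 0.05 s, during which the arm holds its last target.

## Task

Change the long two-ended electrolysis box over to its other pair of tubes: bring its tall lever from the side it leans to up to centre off (upright), pause there for two seconds, then carry it on fully over to the other side and let go. Do not take it across in one go and back. Leave the short ball-ended lever of the small on/off box alone.

Things in the scene. Friction and masses are not known exactly. Their poses are not given: they have to be found in the camera images.
- changeover (a joint): angle of the changeover lever in rad: 0 = upright = centre off; it starts leaning to -0.55 to -0.7, which is towards the -y end of its box; +0.7 (stop) leans fully towards the +y end; the stops are at -0.7 and +0.7. No spring and no detent: it stays wherever it is left; dry friction of about 0.2 Nm (some 2.5 N at the knob).
- changeover_knob (a point): centre of the changeover lever's knob: a black disc 32 mm in diameter and 18 mm thick, its flat faces looking along the box's x (the hinge axis), so it can be pinched 18 mm wide along the box's x. It sits 90 mm from the hinge on a steel arm 8 mm thick (along the box's x) and 14 mm wide. Hence it moves in the box's y-z plane: 90 sin(angle) mm in box y, 75 + 90 cos(angle) mm above the bench.
- changeover_box: the long grey changeover box that stands fast on the bench, 120 (x) x 300 (y) x 60 (z) mm; origin at the centre of its underside, on the bench; y along its length, z up. The lever's hinge lies 75 mm above the origin, along the box's x. Two cork-stoppered glass tubes stand at each end (y = -130 and +130 mm, x = -25 and +25 mm) up to 113 mm above the bench; two hinge cheeks 30 mm long, at x = -20 and +20 mm, rise to 85 mm.
- onoff_knob (a point): centre of the black 24 mm ball on the short lever (50 mm from its hinge) of the small grey on/off box (100 x 130 x 50 mm, one tube up to 103 mm high): a bystander, to be left alone. The ball is about 112 mm above the bench at most. It stands on the other side of the work area, left or right, from the changeover box.

How it is judged:
By the outcome, as a careful person would: the job done as asked, in the order asked, and still so for the second after the job is handed in, with the robot touching nothing.
It also fails if it takes over 38 s, if anything falls off the work surface, if the arm or the gripper's body presses on something with over 40 N, if the wrist force passes 120 N, or if a joint passes its speed limit or range.

## Working session

There is one attempt and no reset: what is moved stays moved. The work goes in short steps, Python scripts to look and compute and a tool call to move; the robot and the scene stay as the last step left them, time stands still between calls to the robot, and variables do not carry over. Pictures are saved under pics/ and viewed, and the job is handed in when it is done.

Besides the shell and the picture viewer there is one more tool, called after "Emit:" by a JSON object that holds its "fn" and its "kwargs", one argument or row to a line. step_arm: Moves the arm, as the interface text tells. Shifts and turns lie within -1 to 1; 1 stands for 500 mm of shift or pi/2 rad of turn. Its arguments: {"type":"object","properties":{"steps":{"type":"array","items":{"type":"array"}}},"required":["steps"]}

```bash
mkdir -p pics; ls; python3 - <<'E'
from cell import *
import cv2,numpy as np
s=read_state();print(s)
for n in("scene","top"):
    f=grab_frame(n);cv2.imwrite(f"pics/{n}0.png",f);print(n,camera_params(n))
E
```

```text
pics
{'clock': 0.0, 'joint_pos': array([ 1.22958050e+00,  1.31159766e-01,  1.48928779e+00,  3.49061936e-05,
        1.52301716e+00, -8.54238784e-02]), 'qvel': array([-9.44895063e-04, -1.02792574e-03, -5.22765939e-04, -9.58998562e-04,
        6.93543089e-04,  7.49311876e-05]), 'joint_torque': array([-1.76398396e-03, -5.69416487e+01, -5.00536072e+01, -5.30855941e-04,
        1.52013742e-02,  2.10420737e-06]), 'position': array([0.15160472, 0.57996933, 0.23824059]), 'tcp_rot': array([-4.00650140e-01, -3.11550503e+00,  2.86198609e-03]), 'contact_force': array([ 0.00717517,  0.3723851 , -0.55249482]), 'torque': array([-0.01429258,  0.02531443, -0.00410346]), 'finger_gap': 1.0006091516495252}
scene {'fov_y': 55.42847142558727, 'cx': 255.17079055354085, 'cy': 195.64378923810494, 'R': array([[ 0.32311657,  0.94625437, -0.01408398],
       [ 0.57651944, -0.20862186, -0.79000142],
       [-0.75048052,  0.24714286, -0.61294322]]), 't': array([-0.18119146, -0.22421255,  1.33333425])}
top {'fov_y': 44.19280080156507, 'cx': 258.8510855407536, 'cy': 188.44882505220713, 'R': array([[ 0.00987738, -0.99964706, -0.02466151],
       [-0.98564801, -0.00557667, -0.16872139],
       [ 0.16852431,  0.02597409, -0.98535522]]), 't': array([0.00192918, 0.56453906, 0.87469987])}
```

View pics/scene0.png

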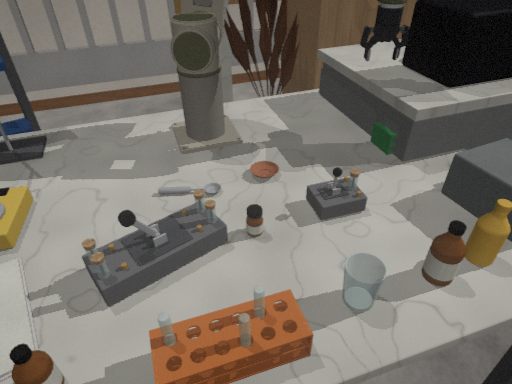

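View pics/top0.png

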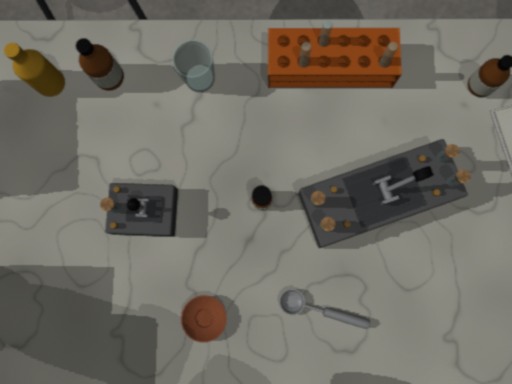

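The top view shows the changeover box on the right: corks near (318,198), (328,224), (452,150) and (463,176), and the knob near (423,173). The small on/off box is on the left at (140,208). I'll enlarge the picture for precise pixels.

```bash
python3 - <<'E'
import cv2,numpy as np
a=cv2.imread('pics/top0.png')[130:255,290:480];b=cv2.imread('pics/scene0.png')[180:300,75:240]
cv2.imwrite('pics/ta.png',cv2.resize(a,None,fx=4,fy=4,interpolation=2));cv2.imwrite('pics/sa.png',cv2.resize(b,None,fx=4,fy=4,interpolation=2))
for n,(x0,y0,x1,y1) in(("top",(290,130,480,255)),("scene",(75,180,240,300))):
    f=cv2.imread(f'pics/{n}0.png');h=cv2.cvtColor(f,cv2.COLOR_BGR2HSV)
    for nm,m in(("cork",cv2.inRange(h,(5,70,90),(25,255,255))),("black",cv2.inRange(h,(0,0,0),(180,255,32)))):
        z=np.zeros_like(m);z[y0:y1,x0:x1]=m[y0:y1,x0:x1]
        k,l,st,c=cv2.connectedComponentsWithStats(z)
        for i in range(1,k):
            if st[i,4]>15:print(n,nm,st[i],c[i].round(1))
E
```

```text
top cork [445 144  15  14 152] [451.9 150.4]
top cork [419 155   6   6  29] [421.7 157.7]
top cork [456 169  15  15 154] [463.1 175.7]
top cork [331 187   6   5  27] [333.4 189.1]
top cork [311 191  14  14 160] [317.6 197.4]
top cork [434 190   6   5  27] [436.4 192.1]
top cork [321 217  14  14 165] [327.4 223.5]
top black [413 167  20  15 188] [422.6 173.5]
top black [388 179   6   6  16] [390.3 181.1]
scene cork [193 190  11   9  72] [198.3 193.8]
scene cork [205 200  10   9  73] [209.6 203.9]
scene cork [182 210   4   6  24] [183.5 212.5]
scene cork [196 224   6   8  32] [199.  227.4]
scene cork [ 82 239  13  11 108] [ 88.4 243.8]
scene cork [108 243   7   8  36] [111.1 246.3]
scene cork [ 90 252  14  13 129] [ 97.2 257.8]
scene cork [121 262   7   8  44] [124.1 265.5]
```

View pics/ta.png

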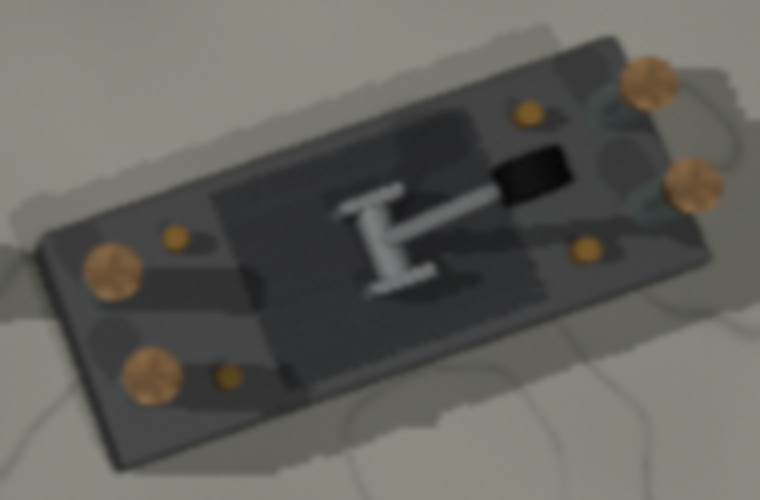

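View pics/sa.png

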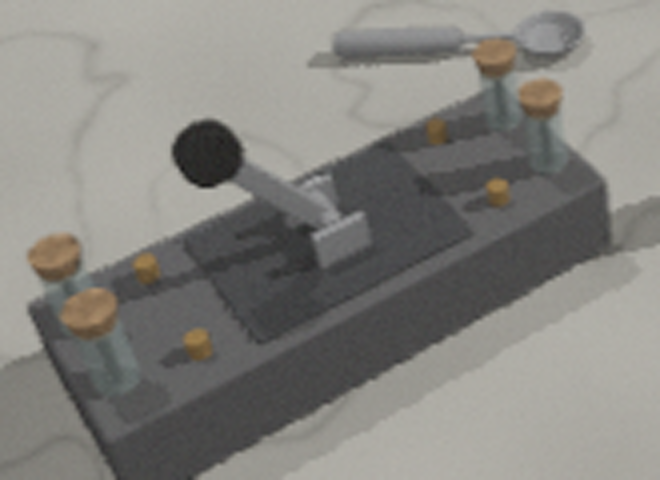

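Crop: the knob is at scene (127,218.3) and top (422.8,173.5). All four corks are clear in both views.

```bash
cat > h.py <<'E'
import numpy as np
from cell import *
def cam(n):
    p=camera_params(n);f=192/np.tan(np.radians(p['fov_y']/2));return p,f
def ray(n,px):
    p,f=cam(n);d=np.array([(px[0]-p['cx'])/f,(px[1]-p['cy'])/f,1]);R=np.array(p['R']);return -R.T@p['t'],R.T@d
def onz(n,px,z):
    o,d=ray(n,px);return o+d*(z-o[2])/d[2]
def two(a,b):
    o1,d1=ray('top',a);o2,d2=ray('scene',b)
    A=np.c_[d1,-d2];s=np.linalg.lstsq(A,o2-o1,rcond=None)[0];p,q=o1+s[0]*d1,o2+s[1]*d2
    return (p+q)/2,np.linalg.norm(p-q)
def proj(n,X):
    p,f=cam(n);c=np.array(p['R'])@X+p['t'];return c[:2]/c[2]*f+[p['cx'],p['cy']]
E
python3 - <<'E'
from h import *
np.set_printoptions(precision=4,suppress=True)
T=[(451.9,150.4),(463.1,175.7),(317.6,197.4),(327.4,223.5)]
S=[(88.4,243.8),(97.2,257.8),(198.3,193.8),(209.6,203.9)]
P=np.array([onz('top',t,.111) for t in T]);print(P)
print(np.array([onz('scene',t,.11) for t in S]))
# scene order: which matches
for t in T: print([round(two(t,s)[1]*1000,1) for s in S],[two(t,s)[0].round(3) for s in S][0])
c=P[:,:2].mean(0)
v=(P[2]+P[3]-P[0]-P[1])[:2];L=np.linalg.norm(v)/2
ya=v/np.linalg.norm(v);print("centre",c,"len",L,"yaw of y axis deg",np.degrees(np.arctan2(ya[1],ya[0])))
print("knob",two((422.8,173.5),(127,218.3)))
k=two((422.8,173.5),(127,218.3))[0]
xa=np.array([ya[1],-ya[0]]);d=k[:2]-c;print("knob in box",d@xa,d@ya,k[2], np.arctan2(d@ya,k[2]-.075))
# box corners top at z .06
for q in[(40,240),(615,40),(710,260),(120,468)]:
    print(onz('top',(290+q[0]/4,130+q[1]/4),.06)[:2])
E
```

```text
[[ 0.6261 -0.3465  0.111 ]
 [ 0.5792 -0.3638  0.111 ]
 [ 0.5379 -0.1015  0.111 ]
 [ 0.4909 -0.1185  0.111 ]]
[[ 0.5782 -0.3623  0.11  ]
 [ 0.6247 -0.3453  0.11  ]
 [ 0.4897 -0.1171  0.11  ]
 [ 0.5361 -0.1005  0.11  ]]
[np.float64(17.3), np.float64(1.4), np.float64(165.2), np.float64(189.7)] [ 0.619 -0.344  0.141]
[np.float64(1.7), np.float64(22.3), np.float64(190.6), np.float64(216.7)] [ 0.579 -0.363  0.111]
[np.float64(261.9), np.float64(251.4), np.float64(23.7), np.float64(0.7)] [ 0.562 -0.233  0.097]
[np.float64(251.5), np.float64(239.6), np.float64(1.2), np.float64(28.0)] [ 0.516 -0.251  0.055]
centre [ 0.5585 -0.2326] len 0.26055721777270957 yaw of y axis deg 109.78459065259281
knob (array([ 0.5747, -0.278 ,  0.151 ]), np.float64(0.0017504053766131374))
knob in box -0.00015020436348289683 -0.048229123764470146 0.1509590170667853 -0.5657125064957457
[ 0.5599 -0.0731]
[ 0.6599 -0.3519]
[ 0.5521 -0.3906]
[ 0.4515 -0.1101]
```

```bash
cat >> h.py <<'E'
from scipy.spatial.transform import Rotation as Ro
C=np.array([.5583,-.2323]);YA=np.array([np.cos(np.radians(109.8)),np.sin(np.radians(109.8))]);XA=np.array([YA[1],-YA[0]])
def knob(a): return np.r_[C+YA*.09*np.sin(a),.075+.09*np.cos(a)]
def st():
    s=read_state();R=Ro.from_rotvec(s['tcp_rot']).as_matrix();return s,R
def delta(target):  # shift of TCP in tool axes, scaled
    s,R=st();return R.T@(np.asarray(target)-s['position'])/.5
def yawerr():
    s,R=st();y=R[:,1];best=np.degrees(np.arctan2(XA@[0,0] if 0 else 0,1))
    tx=R.T@np.r_[XA,0];e=np.degrees(np.arctan2(-tx[0],tx[1]));e=(e+90)%180-90;return e
def rep():
    s,R=st();np.set_printoptions(precision=4,suppress=True)
    d=s['position'][:2]-C
    print('t',s['clock'],'pos',s['position'],'box',d@XA,d@YA,'F',s['contact_force'],'gap',s['finger_gap'],'q',s['joint_pos']);print('yawerr deg (turn about tool z)',yawerr(),'z',R[:,2])
E
python3 - <<'E'
from h import *
rep();s,R=st();print(R)
print(delta([.565,-.278+.0,.238]),knob(-.566))
E
```

```text
t 0.1 pos [0.1516 0.58   0.2383] box -0.10746593996203803 0.9020469020549678 F [-0.1003  0.285  -0.0404] gap 0.9990294613287837 q [ 1.2296  0.1311  1.4892 -0.      1.523  -0.0854]
yawerr deg (turn about tool z) 55.54494702253956 z [-0.0006 -0.0016 -1.    ]
[[-0.9675  0.253  -0.0006]
 [ 0.253   0.9675 -0.0016]
 [ 0.0001 -0.0017 -1.    ]]
[-1.234 -1.451  0.003] [ 0.5746 -0.2777  0.151 ]
```

Emit:
{"fn": "step_arm", "kwargs": {
  "steps": [
    [1,[-0.048,-0.056,0],0],
    [1,[-0.048,-0.056,0],0],
    [1,[-0.048,-0.056,0],0],
    [1,[-0.048,-0.056,0],0],
    [1,[-0.048,-0.056,0],0],
    [1,[-0.048,-0.056,0],0],
    [1,[-0.048,-0.056,0],0],
    [1,[-0.048,-0.056,0],0],
    [1,[-0.048,-0.056,0],0],
    [1,[-0.048,-0.056,0],0],
    [1,[-0.048,-0.056,0],0],
    [1,[-0.048,-0.056,0],0]
  ]
}}

```text
clock: 1.1
position: [0.3455, 0.1809, 0.2391]
tcp_rot: [0.4, 3.116, 0.0]
contact_force: [0.4, 0.2, -0.8]
finger_gap: 0.998
```

Emit:
{"fn": "step_arm", "kwargs": {
  "steps": [
    [1,[-0.048,-0.056,0],0],
    [1,[-0.048,-0.056,0],0],
    [1,[-0.048,-0.056,0],0],
    [1,[-0.048,-0.056,0],0],
    [1,[-0.048,-0.056,0],0],
    [1,[-0.048,-0.056,0],0],
    [1,[-0.048,-0.056,0],0],
    [1,[-0.048,-0.056,0],0],
    [1,[-0.048,-0.056,0],0],
    [1,[-0.048,-0.056,0],0],
    [1,[-0.048,-0.056,0],0],
    [1,[-0.048,-0.056,0],0]
  ]
}}

```text
clock: 2.1
position: [0.5392, -0.2172, 0.2386]
tcp_rot: [-0.401, -3.115, -0.001]
contact_force: [1.1, 0.9, 1.2]
finger_gap: 1.002
```

Emit:
{"fn": "step_arm", "kwargs": {
  "steps": [
    [1,[0,0,0],0.077],
    [1,[0,0,0],0.077],
    [1,[0,0,0],0.077],
    [1,[0,0,0],0.077],
    [1,[0,0,0],0.077],
    [1,[0,0,0],0.077],
    [1,[0,0,0],0.077],
    [1,[0,0,0],0.077],
    [1,[0,0,0],0],
    [1,[0,0,0],0]
  ]
}}

```text
clock: 2.93
position: [0.5388, -0.2153, 0.2388]
tcp_rot: [-1.799, -2.575, 0.0]
contact_force: [-0.1, -0.1, -0.1]
finger_gap: 0.996
```

```bash
python3 - <<'E'
from h import *
import cv2
rep();k=knob(-.566);print(delta(k+[0,0,.06]),delta(k-[0,0,.011]))
E
```

```text
t 2.9333 pos [ 0.5388 -0.2153  0.2388] box -0.01257435689227771 0.022632421700461213 F [-0.1233 -0.1448 -0.1478] gap 0.9955915487092222 q [-0.4685  0.0782  1.5449 -0.      1.5193 -0.8197]
yawerr deg (turn about tool z) 0.32288975552215504 z [-0.0008  0.0004 -1.    ]
[-0.142   0.0244  0.0556] [-0.1421  0.0245  0.1976]
```

Emit:
{"fn": "step_arm", "kwargs": {
  "steps": [
    [0.5,[-0.048,0.008,0],0.0035],
    [0.5,[-0.048,0.008,0],0],
    [0.5,[-0.046,0.0085,0],0],
    [0.5,[0,0,0.04],0],
    [0.5,[0,0,0.04],0],
    [0.5,[0,0,0.04],0],
    [0.5,[0,0,0.04],0],
    [0.5,[0,0,0.037],0],
    [0.5,[0,0,0],0],
    [0.5,[0,0,0],0]
  ]
}}

```text
clock: 3.77
position: [0.5735, -0.2775, 0.1394]
tcp_rot: [-1.806, -2.567, 0.0]
contact_force: [0.4, -0.0, 0.7]
finger_gap: 0.501
```

```bash
python3 - <<'E'
from h import *
import cv2
rep();k=knob(-.566);print(delta(k-[0,0,.011]))
f=grab_frame('scene');cv2.imwrite('pics/s2.png',cv2.resize(f[130:300,60:260],None,fx=3.5,fy=3.5,interpolation=2))
f=grab_frame('top');cv2.imwrite('pics/t2.png',cv2.resize(f[90:250,290:490],None,fx=3.5,fy=3.5,interpolation=2))
E
```

```text
t 3.7667 pos [ 0.5735 -0.2775  0.1394] box -0.0010327321435135107 -0.04769238896734332 F [ 0.4225 -0.0151  0.6733] gap 0.5007007174750454 q [-0.5311  0.2959  1.4837 -0.      1.3654 -0.8759]
yawerr deg (turn about tool z) -0.047176049911868745 z [-0.0029  0.0017 -1.    ]
[-0.0011  0.0021 -0.0011]
```

View pics/s2.png

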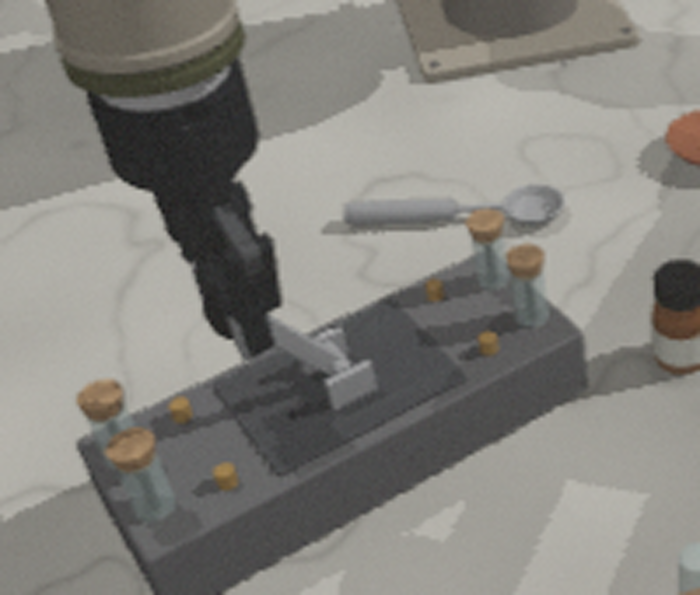

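View pics/t2.png

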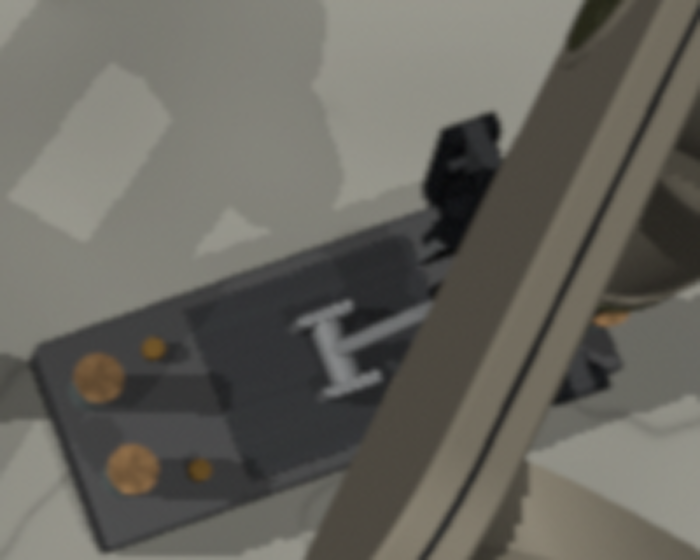

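In both views the jaws straddle the knob and the lever hasn't moved. I'll close now.

Emit:
{"fn": "step_arm", "kwargs": {
  "steps": [
    [0.5,[-0.001,0.002,0],0],
    [0.25,[0,0,0],0],
    [0.25,[0,0,0],0],
    [0,[0,0,0],0],
    [0,[0,0,0],0],
    [0,[0,0,0],0],
    [0,[0,0,0],0],
    [0,[0,0,0],0]
  ]
}}

```text
clock: 4.53
position: [0.575, -0.2795, 0.1421]
tcp_rot: [1.811, 2.566, -0.003]
contact_force: [-7.2, -3.5, 5.2]
finger_gap: 0.201
```

```bash
python3 - <<'E'
from h import *
rep()
s,R=st()
k0=knob(-.566)
for a in (-.566,-.4,-.25,-.12,0,.15,.3,.45,.6,.7): print(a,(R.T@(knob(a)-k0)/.5).round(4))
E
```

```text
t 4.5333 pos [ 0.575  -0.2795  0.1421] box -0.0002362201259049644 -0.050069610621682845 F [-7.2274 -3.4752  5.2273] gap 0.20115509150403152 q [-0.5316  0.2959  1.4785 -0.0019  1.3666 -0.8728]
yawerr deg (turn about tool z) -0.22833046884500163 z [-0.0004 -0.0019 -1.    ]
-0.566 [0. 0. 0.]
-0.4 [ 0.0264 -0.0001 -0.0139]
-0.25 [ 0.052  -0.0002 -0.0226]
-0.12 [ 0.0749 -0.0003 -0.0269]
0 [ 0.0965 -0.0004 -0.0282]
0.15 [ 0.1234 -0.0005 -0.0262]
0.3 [ 0.1497 -0.0006 -0.0203]
0.45 [ 0.1748 -0.0007 -0.0104]
0.6 [ 0.1982 -0.0008  0.0031]
0.7 [ 0.2125 -0.0008  0.0139]
```

Emit:
{"fn": "step_arm", "kwargs": {
  "steps": [
    [0,[0.009,0,-0.005],0],
    [0,[0.009,0,-0.005],0],
    [0,[0.009,0,-0.004],0],
    [0,[0.012,0,-0.005],0],
    [0,[0.013,0,-0.004],0],
    [0,[0.012,0,-0.002],0],
    [0,[0.011,0,-0.002],0],
    [0,[0.011,0,-0.001],0],
    [0,[0.01,0,0],0],
    [0,[0,0,0],0],
    [0,[0,0,0],0]
  ]
}}

```text
clock: 5.45
position: [0.559, -0.2352, 0.1563]
tcp_rot: [1.81, 2.565, -0.005]
contact_force: [-6.3, -7.2, 3.6]
finger_gap: 0.203
```

```bash
python3 - <<'E'
from h import *
import cv2
rep()
f=grab_frame('scene');cv2.imwrite('pics/s3f.png',f);cv2.imwrite('pics/s3.png',cv2.resize(f[130:300,60:260],None,fx=3.5,fy=3.5,interpolation=2))
f=grab_frame('top');cv2.imwrite('pics/t3.png',cv2.resize(f[90:250,290:490],None,fx=3.5,fy=3.5,interpolation=2))
H=np.r_[C,.075]
for a in(-.1,0,.1):
  for r in (.02,.05,.07): 
    X=np.r_[C+YA*r*np.sin(a),.075+r*np.cos(a)];print(a,r,(proj('scene',X)-[60,130])*3.5)
E
```

```text
t 5.45 pos [ 0.559  -0.2352  0.1563] box -0.00027684325060745285 -0.0029791304174120107 F [-6.2538 -7.1874  3.6021] gap 0.20263373841274607 q [-0.4806  0.1977  1.5667 -0.0037  1.3751 -0.8214]
yawerr deg (turn about tool z) -0.23222229158726293 z [ 0.0002 -0.0042 -1.    ]
-0.1 0.02 [324.7216 345.0908]
-0.1 0.05 [311.0861 311.1759]
-0.1 0.07 [301.6045 287.5927]
0 0.02 [327.625  343.5806]
0 0.05 [318.5555 307.4105]
0 0.07 [312.2679 282.3349]
0.1 0.02 [330.5803 342.3093]
0.1 0.05 [326.1327 304.283 ]
0.1 0.07 [323.0597 278.0102]
```

View pics/s3.png

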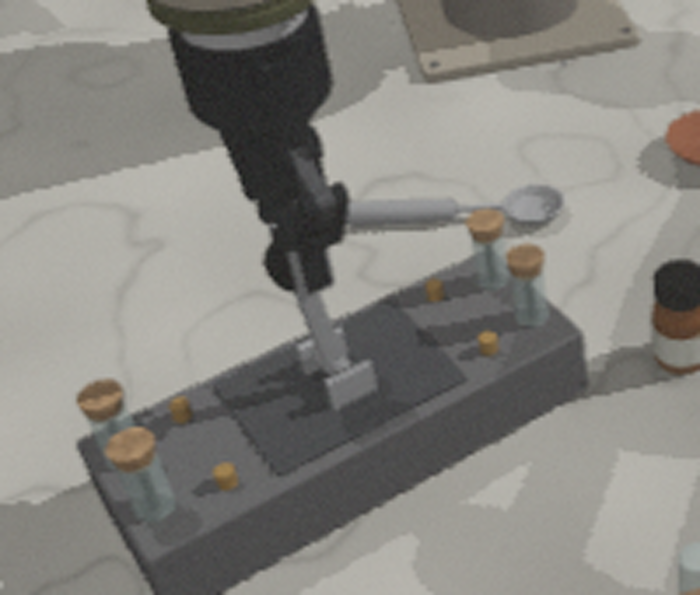

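View pics/t3.png

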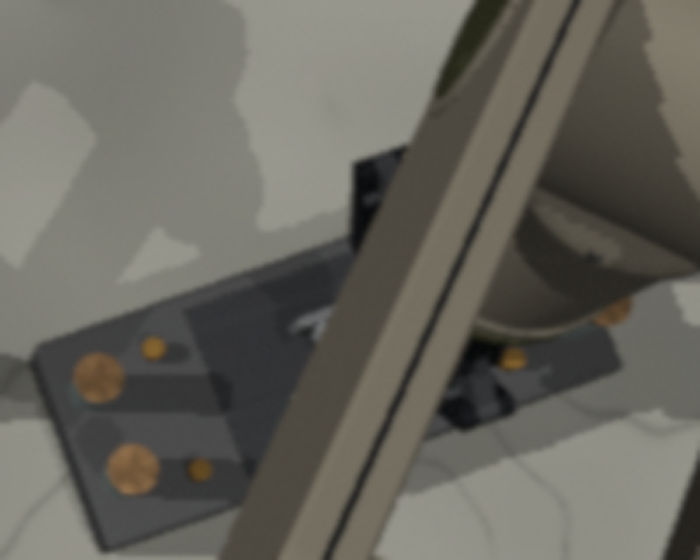

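```bash
python3 - <<'E'
import cv2
f=cv2.imread('pics/s3f.png')
g=cv2.cvtColor(f,cv2.COLOR_BGR2GRAY)
for r in range(208,232): print(r,*['%3d'%v for v in g[r,138:168]])
cv2.imwrite('pics/s3z.png',cv2.resize(f[195:250,125:180],None,fx=10,fy=10,interpolation=0))
from h import *
for a in(-.1,-.05,0,.05):
  e=[]
  for r in (.02,.035,.045,.055):
    X=np.r_[C+YA*r*np.sin(a),.075+r*np.cos(a)];e.append(proj('scene',X).round(1))
  print(a,*e)
# silhouette edges for box 8x14 at r .045
for a in(-.1,0,.1):
  pts=[]
  for r in(.02,.03,.04,.05):
   for x in(-.004,.004):
    for w in(-.007,.007):
      p=w*np.cos(a)+r*np.sin(a);z=.075+r*np.cos(a)-w*np.sin(a)
      pts.append(proj('scene',np.r_[C+YA*p+XA*x,z]))
  print(a,np.round(pts,1).reshape(4,-1))
E
```

```text
208  47  36  38  37  40  64  90  95  80  50  49  45  46  49  43  47  91 148 174 171 174 174 171 167 158 158 163 167 170 171
209  36  35  41  42  37  51  76  94  83  43  48  44  50  46  43  44  68 135 173 175 174 173 171 169 164 160 159 163 167 171
210  87  42  39  43  44  45  77  94  88  60  45  43  48  45  48  40  66 132 171 171 173 173 172 170 171 167 164 162 163 162
211 151  86  39  40  39  44  67  90  83  59  48  44  45  39  55  73 102 152 171 173 172 171 172 173 173 172 171 167 164 162
212 171 157 117  60  39  42  66  91  93  83  44  47  51  66 101 139 152 172 173 174 172 173 172 173 172 172 172 171 171 168
213 169 167 166 155 134 118  79  93  94  85  61  74  99 132 159 170 171 172 174 173 170 173 172 173 172 173 173 171 171 171
214 161 164 168 168 169 158 118 100  93  96  93 104 113 135 168 174 173 174 173 175 175 172 172 173 172 172 171 171 173 171
215 165 163 160 163 167 168 150  96  95 102 112 112 113 129 160 174 173 172 173 175 175 175 172 175 173 175 173 173 173 162
216 169 170 167 168 165 163 153 114 100 109 113 113 117 120 146 174 174 174 172 174 174 173 174 173 173 172 
[... 2041 characters left out ...]
] [150.6 216.1]
0.05 [154. 228.] [153.1 222.7] [152.4 219.2] [151.8 215.5]
-0.1 [[149.1 229.3 154.8 226.  150.7 231.2 156.5 227.9]
 [147.8 226.1 153.6 222.8 149.4 228.  155.2 224.8]
 [146.4 222.9 152.3 219.6 148.1 224.8 154.  221.5]
 [145.1 219.6 151.  216.3 146.7 221.5 152.7 218.2]]
0 [[149.8 228.6 155.7 225.8 151.5 230.5 157.4 227.7]
 [149.  225.2 154.9 222.4 150.6 227.1 156.5 224.3]
 [148.1 221.8 154.  219.  149.7 223.7 155.7 220.9]
 [147.2 218.3 153.2 215.5 148.8 220.2 154.9 217.4]]
0.1 [[150.6 228.  156.6 225.7 152.3 229.9 158.2 227.6]
 [150.2 224.4 156.2 222.2 151.9 226.3 157.9 224.1]
 [149.7 220.8 155.8 218.5 151.4 222.7 157.5 220.4]
 [149.3 217.1 155.4 214.9 151.  219.  157.1 216.8]]
```

View pics/s3z.png

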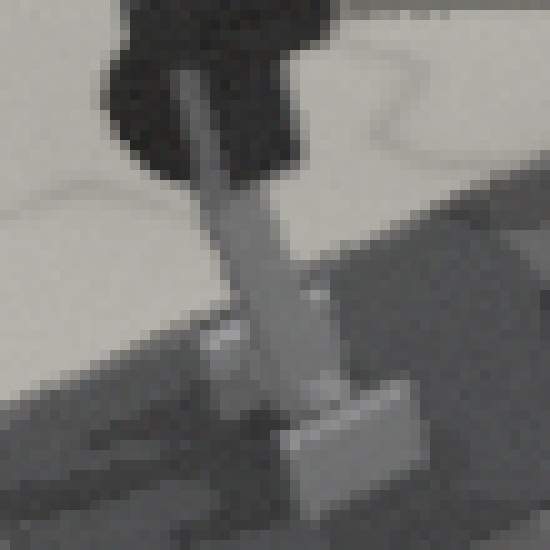

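```bash
cat >> h.py <<'E'
import cv2
from scipy.optimize import least_squares
def cornerpx(a,r,x,w,C2):
    p=w*np.cos(a)+r*np.sin(a);z=.075+r*np.cos(a)-w*np.sin(a)
    return proj('scene',np.r_[C2+YA*p+XA*x,z])
def hull_edges(a,rows,C2):
    # left/right silhouette columns of the arm at given rows
    out=[]
    for x,w in((-.004,-.007),(-.004,.007),(.004,-.007),(.004,.007)):
        p,q=cornerpx(a,.02,x,w,C2),cornerpx(a,.07,x,w,C2)
        out.append(p[0]+(rows-p[1])*(q[0]-p[0])/(q[1]-p[1]))
    o=np.array(out);return o.min(0),o.max(0)
E
python3 - <<'E'
from h import *
for q in((365,200),(402,280)):
    k=onz('top',(290+q[0]/4,130+q[1]/4),.085)[:2];d=k-C;print('cheek',d@XA,d@YA)
L=np.array([(216,144.46),(217,144.55),(218,145.2),(219,145.6),(220,146.35),(221,146.7),(222,146.7),(223,147.34),(224,147.7)])
Rr=np.array([(214,151.15),(215,151.35),(216,151.77),(217,152.3),(218,152.35),(219,152.8),(220,153.3)])
for dx in(0,.5): # pixel centre conv
  for free in(0,1):
    def f(v):
        l,_=hull_edges(v[0],L[:,0],C);_,r=hull_edges(v[0],Rr[:,0],C)
        return np.r_[l-L[:,1]-dx+v[1]*free,r-Rr[:,1]-dx+v[1]*free]
    s=least_squares(f,[0,0]);print(dx,free,s.x,np.abs(s.fun).max())
# scene cork residual vs top-derived
for t,sp in(((451.9,150.4),(97.2,257.8)),):pass
B=[C+XA*x+YA*y for y in(-.13,.13) for x in(-.025,.025)]
for b in B:print(proj('scene',np.r_[b,.11]).round(1),proj('top',np.r_[b,.111]).round(1))
E
```

```text
cheek 0.019339016426353803 0.0030605104962421787
cheek -0.021367245526449412 0.0009726009717006212
0 0 [-0.0842905  0.       ] 0.6910617117861477
0 1 [-0.12390716  1.07494856] 0.6685744662302513
0.5 0 [-0.06503487  0.        ] 0.7228884768471744
0.5 1 [-0.12390684  1.57493987] 0.6685743110522351
[ 88.  244.1] [462.7 175.9]
[ 96.7 258.3] [451.7 150.5]
[197.8 194.2] [327.4 223.6]
[209.3 204.4] [317.6 197.5]
```

Emit:
{"fn": "step_arm", "kwargs": {
  "steps": [
    [0,[0.005,0,0],0],
    [0,[0.005,0,0],0],
    [0,[0,0,0],0],
    [0,[0,0,0],0]
  ]
}}

```text
clock: 5.88
position: [0.5575, -0.2311, 0.1564]
tcp_rot: [1.81, 2.564, -0.006]
contact_force: [-5.9, -9.1, 3.8]
finger_gap: 0.208
```

```bash
cat >> h.py <<'E'
def armfit(f):
    g=cv2.cvtColor(f,cv2.COLOR_BGR2GRAY).astype(float);L=[];Rr=[]
    for r in range(212,226):
        row=g[r]
        # arm columns ~105-120 near col 150
        c=np.arange(140,165);m=(row[c]>95)&(row[c]<122)
        idx=c[m]; 
        if len(idx)<3: continue
        i=idx[np.abs(idx-150).argmin()]
        j=i
        while row[j]<138 and j>135:j-=1
        if row[j]<190 and row[j+1]<138<=row[j] and row[j-1]>150: L.append((r,j+(row[j]-138)/(row[j]-row[j+1])))
        j=i
        while row[j]<140 and j<170:j+=1
        if row[j+1]>155: Rr.append((r,j-(row[j]-140)/(row[j]-row[j-1])))
    L=np.array(L);Rr=np.array(Rr)
    # shift by measured cork bias (+.45,-.4)
    for free in(0,1):
        def fn(v):
            l,_=hull_edges(v[0],L[:,0]+.4,C);_,r=hull_edges(v[0],Rr[:,0]+.4,C)
            return np.r_[l-L[:,1]+.45+v[1]*free,r-Rr[:,1]+.45+v[1]*free]
        s=least_squares(fn,[0,0],loss='soft_l1',f_scale=.3);print(len(L),len(Rr),free,s.x,np.abs(s.fun).max())
    print('slopes',np.polyfit(*L.T,1)[0],np.polyfit(*Rr.T,1)[0])
E
python3 - <<'E'
from h import *
rep();armfit(cv2.imread('pics/s3f.png'))
f=grab_frame('scene');cv2.imwrite('pics/s4f.png',f);armfit(f)
cv2.imwrite('pics/s4z.png',cv2.resize(f[195:250,125:180],None,fx=10,fy=10,interpolation=0))
E
```

```text
t 5.8833 pos [ 0.5575 -0.2311  0.1564] box -0.00028627556151428375 0.001430015128164424 F [-5.9204 -9.091   3.8264] gap 0.20827330626919918 q [-0.4754  0.1892  1.5762 -0.0042  1.3734 -0.8158]
yawerr deg (turn about tool z) -0.2461438128542568 z [ 0.0006 -0.0049 -1.    ]
12 7 0 [-0.1052  0.    ] 0.8248657368484202
12 7 1 [-0.0869 -0.5036] 0.6511941167372162
slopes 0.3697964284453887 0.359437221764413
13 8 0 [-0.0619  0.    ] 1.4349862513508185
13 8 1 [-0.0537 -0.2226] 1.3387924592441858
slopes 0.2933638745165438 0.317851668743963
```

View pics/s4z.png

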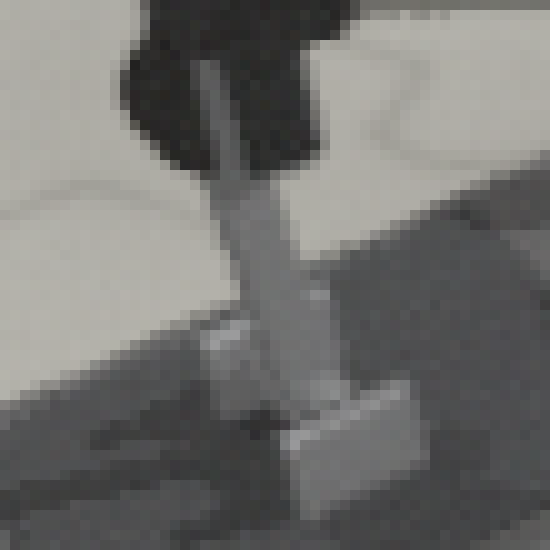

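```bash
python3 - <<'E'
from h import *
f0=cv2.imread('pics/scene0.png');g=cv2.cvtColor(f0,cv2.COLOR_BGR2GRAY)
def outline(a):
    t=np.linspace(0,2*np.pi,90);P=[]
    for x in(-.009,.009):
        for u in t:
            X=knob(a)+np.r_[YA*.016*np.cos(u)+XA*x,.016*np.sin(u)];P.append(proj('scene',X))
    P=np.array(P)+[.45,-.4];return P.min(0).round(1),P.max(0).round(1)
m=(g<85).astype(np.uint8);z=np.zeros_like(m);z[205:232,112:142]=m[205:232,112:142];ys,xs=np.nonzero(z);print('start knob bbox',xs.min(),xs.max(),ys.min(),ys.max())
for a in(-.7,-.65,-.6,-.566):print(a,outline(a))
f=cv2.imread('pics/s4f.png');g=cv2.cvtColor(f,cv2.COLOR_BGR2GRAY)
for r in range(198,213):print(r,*['%3d'%v for v in g[r,132:158]])
for a in(-.1,-.05,0,.05):print(a,outline(a))
E
```

```text
start knob bbox 118 141 210 231
-0.7 (array([113.8, 213.4]), array([132.9, 231.6]))
-0.65 (array([115.1, 211.6]), array([134.2, 229.8]))
-0.6 (array([116.6, 209.9]), array([135.6, 228.1]))
-0.566 (array([117.6, 208.8]), array([136.6, 226.9]))
198 172 171 172 173 173 172 158  98  43  42  46  43  49  42  43  39  39  39  42  45  46  42  47  47  45  43
199 172 171 171 172 172 164 127  58  42  33  45  44  45  38  41  41  45  45  45  46  47  46  45  71 129 165
200 172 171 173 171 174 151  67  44  45  40  36  45  49  44  50  48  46  43  43  49  45  46  55 123 172 172
201 172 171 172 171 165 126  33  46  39  39  41  47  71  92  79  49  45  41  43  43  42  46  62 110 161 176
202 170 171 171 173 154  76  38  39  42  42  40  40  67  93  89  59  46  47  40  42  44  49  54 104 155 174
203 169 172 171 172 151  63  42  44  47  42  38  42  66  91  92  71  47  41  50  43  48  46  47  91 149 174
204 170 171 170 171 151  64  40  41  41  38  39  41  53  82  94  78  43  45  47  47  46  46  48  71 134 175
205 170 172 171 173 155  89  40  46  40  38  40  41  50  77  92  86  61  44  46  45  47  46  47  61 1
[... 268 characters left out ...]
41  40  41  56  81  96  82  43  46  45  41  47  44  47  81 141
209 173 171 173 171 171 172 171 151  88  44  38  49  43  49  72  95  85  61  39  48  39  43  51  42  57 131
210 172 171 172 170 172 173 172 168 143  60  38  39  43  40  68  92  88  60  44  48  48  42  42  55 100 154
211 170 170 171 172 171 170 173 172 169 151  85  39  41  38  59  93  89  70  40  45  48  64  82 118 150 171
212 169 169 167 169 169 171 172 171 172 171 163 158 122  69  72  93  96  86  64  73 109 137 147 169 169 174
-0.1 (array([134.5, 195.9]), array([153.1, 213.7]))
-0.05 (array([136.5, 194.9]), array([155. , 212.7]))
0 (array([138.5, 194. ]), array([157. , 211.8]))
0.05 (array([140.6, 193.2]), array([159. , 210.9]))
```

Emit:
{"fn": "step_arm", "kwargs": {
  "steps": [
    [0,[0.004,0,0],0],
    [0,[0.0035,0,0],0],
    [0,[0,0,0],0],
    [0,[0,0,0],0]
  ]
}}

```text
clock: 6.27
position: [0.5563, -0.2275, 0.1563]
tcp_rot: [1.81, 2.564, -0.006]
contact_force: [-5.0, -9.3, 3.6]
finger_gap: 0.198
```

```bash
python3 - <<'E'
from h import *
rep()
f=grab_frame('scene');cv2.imwrite('pics/s5f.png',f);armfit(f)
g=cv2.cvtColor(f,cv2.COLOR_BGR2GRAY)
for r in list(range(201,206))+[210,211,212]:print(r,*['%3d'%v for v in g[r,132:150]])
E
```

```text
t 6.2667 pos [ 0.5563 -0.2275  0.1563] box -0.00029282641820798955 0.00515396964408076 F [-4.9739 -9.2928  3.5972] gap 0.19783104046253455 q [-0.4711  0.1829  1.5836 -0.0042  1.3725 -0.8115]
yawerr deg (turn about tool z) -0.25200327093966735 z [ 0.0006 -0.0049 -1.    ]
13 8 0 [-0.0286  0.    ] 1.9619995366353578
13 8 1 [-0.007  -0.5403] 1.7317353785332996
slopes 0.20547620496651847 0.2680592923603681
201 172 169 172 173 170 172 151  44  41  45  42  40  35  50  78  95  80  49
202 172 171 171 170 171 162 127  45  44  48  40  41  39  49  78  94  86  57
203 171 172 170 172 174 156  97  46  37  42  43  41  37  41  63  92  86  63
204 172 171 172 173 170 170 144  44  48  44  46  41  39  41  61  91  93  81
205 171 170 172 170 170 170 154  89  40  43  42  44  39  37  52  78  91  83
210 172 171 171 170 173 173 171 172 172 169 151  83  42  44  44  51  75  91
211 172 170 172 169 170 172 173 171 173 171 171 158 122  90  47  57  76  94
212 169 168 166 169 169 171 171 172 174 172 174 170 169 155 115  93  94  95
```

Knob edge, arm slope and outline fit now put the lever within about 0.03 rad of upright. I'll hold for more than 2 s.

Emit:
{"fn": "step_arm", "kwargs": {
  "steps": [
    [0,[0,0,0],0],
    [0,[0,0,0],0],
    [0,[0,0,0],0],
    [0,[0,0,0],0],
    [0,[0,0,0],0],
    [0,[0,0,0],0],
    [0,[0,0,0],0],
    [0,[0,0,0],0],
    [0,[0,0,0],0],
    [0,[0,0,0],0],
    [0,[0,0,0],0],
    [0,[0,0,0],0]
  ]
}}

```text
clock: 7.32
position: [0.5563, -0.2276, 0.1563]
tcp_rot: [1.81, 2.564, -0.006]
contact_force: [-5.8, -8.6, 3.4]
finger_gap: 0.2
```

Emit:
{"fn": "step_arm", "kwargs": {
  "steps": [
    [0,[0,0,0],0],
    [0,[0,0,0],0],
    [0,[0,0,0],0],
    [0,[0,0,0],0],
    [0,[0,0,0],0],
    [0,[0,0,0],0],
    [0,[0,0,0],0],
    [0,[0,0,0],0],
    [0,[0,0,0],0],
    [0,[0,0,0],0],
    [0,[0,0,0],0],
    [0,[0,0,0],0]
  ]
}}

```text
clock: 8.32
position: [0.5563, -0.2276, 0.1563]
tcp_rot: [1.81, 2.564, -0.006]
contact_force: [-5.4, -8.5, 2.9]
finger_gap: 0.204
```

Emit:
{"fn": "step_arm", "kwargs": {
  "steps": [
    [0,[0,0,0],0],
    [0,[0,0,0],0],
    [0,[0,0,0],0],
    [0,[0,0,0],0]
  ]
}}

```text
clock: 8.65
position: [0.5563, -0.2276, 0.1563]
tcp_rot: [1.81, 2.564, -0.006]
contact_force: [-5.6, -9.1, 3.2]
finger_gap: 0.202
```

```bash
python3 - <<'E'
from h import *
rep();f=grab_frame('scene');cv2.imwrite('pics/s6f.png',f);armfit(f)
E
```

```text
t 8.65 pos [ 0.5563 -0.2276  0.1563] box -0.00025826370679678197 0.005127422354663818 F [-5.6267 -9.1016  3.1847] gap 0.2023084247563841 q [-0.4712  0.1829  1.5834 -0.0041  1.3725 -0.8115]
yawerr deg (turn about tool z) -0.2561613581604689 z [ 0.0006 -0.0049 -1.    ]
13 8 0 [-0.0285  0.    ] 1.962307045097657
13 8 1 [-0.0057 -0.5772] 1.7146576182014752
slopes 0.20536099763414778 0.25677494494585235
```

Emit:
{"fn": "step_arm", "kwargs": {
  "steps": [
    [0,[0.009,0,0],0],
    [0,[0.009,0,0.001],0],
    [0,[0.009,0,0.001],0],
    [0,[0.009,0,0.002],0],
    [0,[0.009,0,0.002],0],
    [0,[0.009,0,0.002],0],
    [0,[0.017,0,0.006],0],
    [0,[0.016,0,0.008],0],
    [0,[0.008,0,0.005],0],
    [0,[0.007,0,0.005],0],
    [0,[0,0,0],0]
  ]
}}

```text
clock: 9.62
position: [0.5386, -0.1784, 0.1395]
tcp_rot: [1.811, 2.566, -0.005]
contact_force: [-6.5, -5.3, 1.7]
finger_gap: 0.198
```

Emit:
{"fn": "step_arm", "kwargs": {
  "steps": [
    [0,[0.007,0,0.005],0],
    [0,[0.007,0,0.006],0],
    [0,[0,0,0],0],
    [0,[0,0,0],0]
  ]
}}

```text
clock: 9.95
position: [0.5363, -0.172, 0.1342]
tcp_rot: [1.811, 2.566, -0.005]
contact_force: [-7.7, -6.4, 5.3]
finger_gap: 0.203
```

```bash
python3 - <<'E'
from h import *
rep();f=grab_frame('scene');cv2.imwrite('pics/s7.png',cv2.resize(f[130:300,60:260],None,fx=3.5,fy=3.5,interpolation=2))
E
```

```text
t 9.95 pos [ 0.5363 -0.172   0.1342] box -0.00029912982949858096 0.06424764350453416 F [-7.7208 -6.3719  5.3345] gap 0.20330804595520674 q [-0.3992  0.1058  1.7103 -0.0035  1.3253 -0.7399]
yawerr deg (turn about tool z) -0.2298099694677802 z [-0.0012 -0.0032 -1.    ]
```

View pics/s7.png

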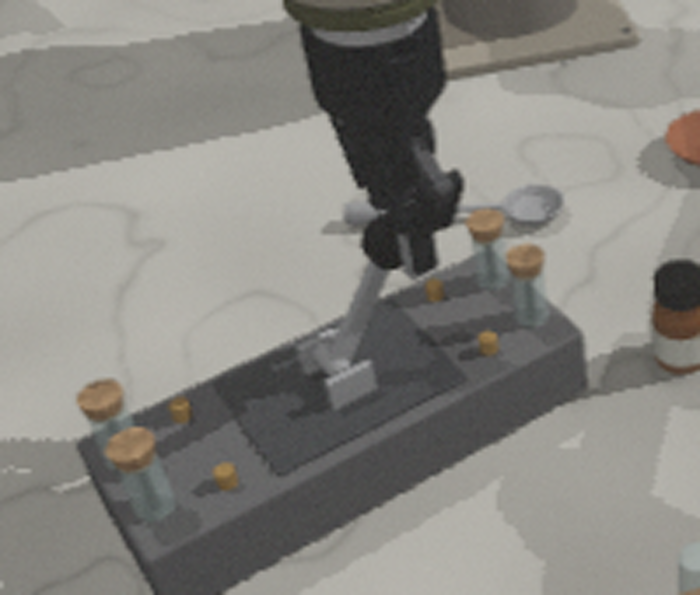

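The lever leans well over towards +y, with the knob near crop (385,243). The force is low, so it isn't on the stop yet. I'll push gently on.

Emit:
{"fn": "step_arm", "kwargs": {
  "steps": [
    [0,[0.005,0,0.0045],0],
    [0,[0.003,0,0.003],0],
    [0,[0,0,0],0],
    [0,[0,0,0],0]
  ]
}}

```text
clock: 10.33
position: [0.535, -0.1683, 0.1307]
tcp_rot: [1.811, 2.566, -0.005]
contact_force: [-9.3, -7.4, 6.3]
finger_gap: 0.2
```

Emit:
{"fn": "step_arm", "kwargs": {
  "steps": [
    [0,[0.003,0,0.003],0],
    [0,[0,0,0],0],
    [0,[0,0,0],0]
  ]
}}

```text
clock: 10.58
position: [0.5345, -0.1671, 0.1294]
tcp_rot: [1.811, 2.565, -0.006]
contact_force: [-9.8, -5.7, 7.3]
finger_gap: 0.2
```

```bash
python3 - <<'E'
from h import *
rep();print(knob(.7));f=grab_frame('scene');cv2.imwrite('pics/s8.png',cv2.resize(f[130:300,60:260],None,fx=3.5,fy=3.5,interpolation=2))
for a in(.5,.6,.7):print(a,[((proj('scene',np.r_[C+YA*r*np.sin(a),.075+r*np.cos(a)])+[.45,-.4]-[60,130])*3.5).round() for r in(.02,.06,.09)])
E
```

```text
t 10.5833 pos [ 0.5345 -0.1671  0.1294] box -0.00026442567153361766 0.06940643289150092 F [-9.8088 -5.7337  7.3149] gap 0.19990347688640625 q [-0.3921  0.102   1.7235 -0.0039  1.3155 -0.7326]
yawerr deg (turn about tool z) -0.2335532272749674 z [-0.0009 -0.0038 -1.    ]
[ 0.5387 -0.1777  0.1438]
0.5 [array([344., 338.]), array([362., 283.]), array([376., 241.])]
0.6 [array([347., 338.]), array([370., 284.]), array([388., 242.])]
0.7 [array([349., 339.]), array([378., 285.]), array([400., 244.])]
```

View pics/s8.png

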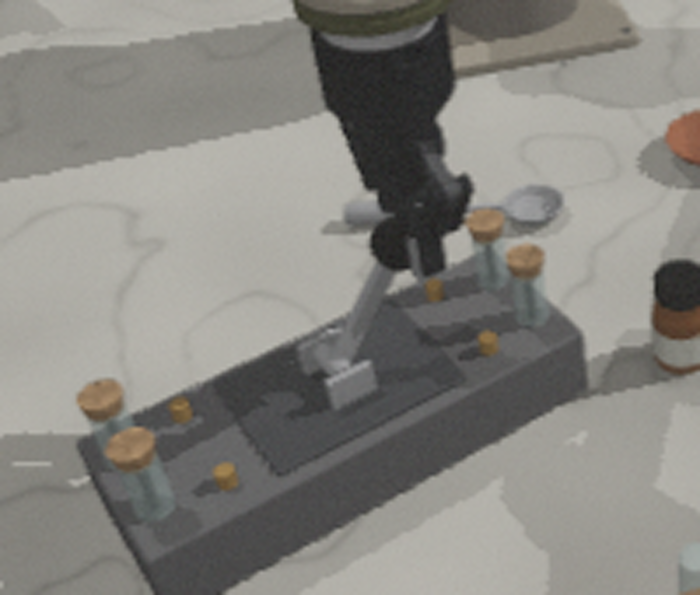

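Emit:
{"fn": "step_arm", "kwargs": {
  "steps": [
    [0,[0.004,0,0.0035],0],
    [0,[0.003,0,0.003],0],
    [0,[0,0,0],0],
    [0,[0,0,0],0]
  ]
}}

```text
clock: 10.97
position: [0.5339, -0.165, 0.1272]
tcp_rot: [1.81, 2.563, -0.007]
contact_force: [-9.8, -11.1, 10.6]
finger_gap: 0.199
```

```bash
python3 - <<'E'
from h import *
rep();f=grab_frame('scene');cv2.imwrite('pics/s9.png',cv2.resize(f[180:240,130:200],None,fx=8,fy=8,interpolation=2))
for a in(.6,.7):print(a,[((proj('scene',np.r_[C+YA*r*np.sin(a),.075+r*np.cos(a)])+[.45,-.4]-[130,180])*8).round() for r in(.02,.06,.09)])
E
```

```text
t 10.9667 pos [ 0.5339 -0.165   0.1272] box -0.00018948060447191898 0.07157752033033016 F [ -9.7639 -11.0847  10.5934] gap 0.19904878733042602 q [-0.3882  0.0992  1.7309 -0.0054  1.3089 -0.7279]
yawerr deg (turn about tool z) -0.2568163135248085 z [ 0.0005 -0.0059 -1.    ]
0.6 [array([232., 374.]), array([286., 248.]), array([328., 153.])]
0.7 [array([238., 374.]), array([304., 251.]), array([354., 158.])]
```

View pics/s9.png

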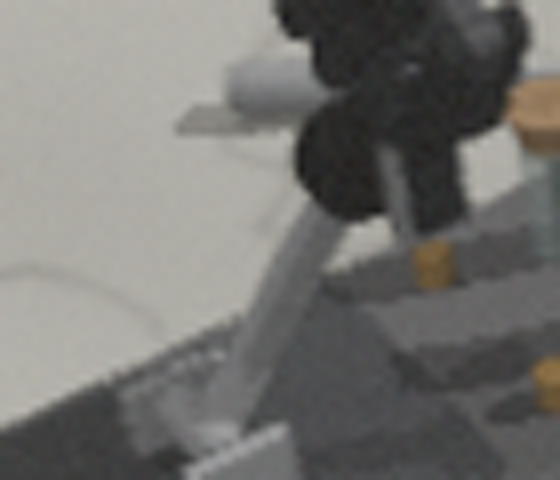

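Emit:
{"fn": "step_arm", "kwargs": {
  "steps": [
    [0,[0.004,0,0.0035],0],
    [0,[0.004,0,0.0035],0],
    [0,[0,0,0],0],
    [0,[0,0,0],0]
  ]
}}

```text
clock: 11.35
position: [0.534, -0.1649, 0.1269]
tcp_rot: [1.807, 2.556, -0.011]
contact_force: [-14.6, -24.3, 24.2]
finger_gap: 0.201
```

```bash
python3 - <<'E'
from h import *
rep();f=grab_frame('scene');cv2.imwrite('pics/s10.png',cv2.resize(f[180:240,130:200],None,fx=8,fy=8,interpolation=2))
E
```

```text
t 11.35 pos [ 0.534  -0.1649  0.1269] box -1.660709253266373e-05 0.07165598248750131 F [-14.5791 -24.2812  24.206 ] gap 0.20072577476365205 q [-0.3851  0.0942  1.7367 -0.0099  1.3018 -0.7225]
yawerr deg (turn about tool z) -0.32272918466317435 z [ 0.0047 -0.0122 -0.9999]
```

View pics/s10.png

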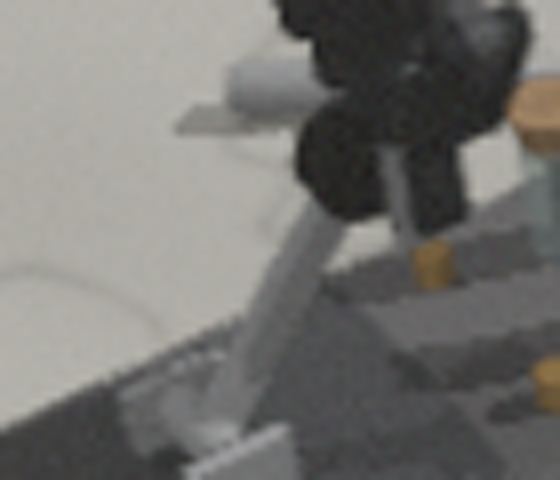

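The stop is reached: the force rose from about 18 N to 37 N and the TCP didn't move. I'll ease off the overdrive, open, rise and retreat.

Emit:
{"fn": "step_arm", "kwargs": {
  "steps": [
    [0,[-0.003,0,-0.003],0],
    [0.5,[0,0,0],0],
    [0.5,[0,0,0],0],
    [0.5,[0,0,0],0],
    [0.5,[0,0,0],0],
    [0.5,[0,0,0],0]
  ]
}}

```text
clock: 11.9
position: [0.5331, -0.1588, 0.1224]
tcp_rot: [-1.81, -2.567, -0.0]
contact_force: [-0.2, 0.3, -0.8]
finger_gap: 0.498
```

Emit:
{"fn": "step_arm", "kwargs": {
  "steps": [
    [0.5,[0,0,-0.02],0],
    [0.5,[0,0,-0.04],0],
    [0.5,[0,0,-0.06],0],
    [0.5,[0,0,-0.06],0],
    [0.5,[0,0,-0.06],0],
    [0.5,[0.06,0,-0.04],0],
    [0.5,[0.07,0,0],0],
    [0.5,[0.07,0,0],0],
    [0.5,[0.07,0,0],0],
    [0.5,[0.07,0,0],0],
    [0.5,[0.07,0,0],0],
    [0.5,[0,0,0],0]
  ]
}}

```text
clock: 12.9
position: [0.4628, 0.0389, 0.2638]
tcp_rot: [-1.805, -2.57, -0.003]
contact_force: [0.3, -0.7, 0.3]
finger_gap: 0.503
```

```bash
python3 - <<'E'
from h import *
rep()
f=grab_frame('scene');cv2.imwrite('pics/s11.png',cv2.resize(f,None,fx=1.5,fy=1.5))
f=grab_frame('top');cv2.imwrite('pics/t11.png',cv2.resize(f,None,fx=1.5,fy=1.5))
E
```

```text
t 12.9 pos [0.4628 0.0389 0.2638] box 0.0020293786258638933 0.28747322580854534 F [ 0.2625 -0.7471  0.3331] gap 0.5026928701967877 q [-0.0286 -0.2538  1.8124  0.0024  1.5828 -0.375 ]
yawerr deg (turn about tool z) 0.04967449470439078 z [ 0.0003  0.0024 -1.    ]
```

View pics/s11.png

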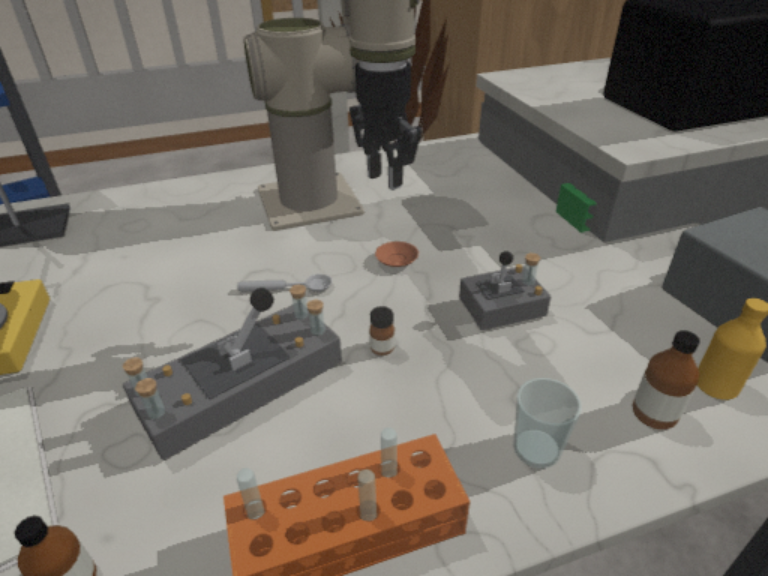

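View pics/t11.png

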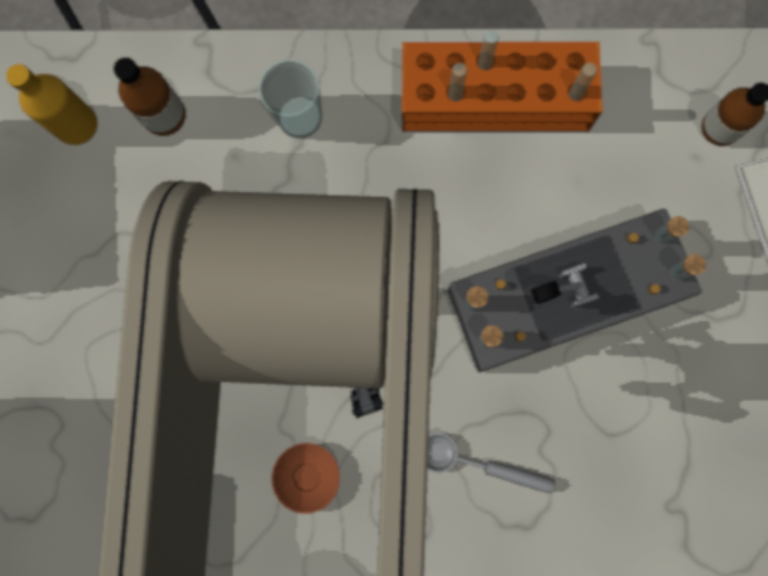

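The lever leans to the other side: knob at scene (262,300) and top (546,292) in the enlarged pictures. The arm is clear and the small box looks as before. Next I'll check the angle.

```bash
python3 - <<'E'
from h import *
k,e=two((546/1.5,292/1.5),(262/1.5,299.5/1.5));d=k[:2]-C;print(k,e,d@XA,d@YA,'angle',np.arctan2(d@YA,k[2]-.075), knob(.7)[2])
E
```

```text
[ 0.53826719 -0.17703628  0.14468263] 0.0025175094494366617 -0.00012857013387888492 0.058782440315492464 angle 0.7007515006475659 0.14383579685560396
```

Two-view check: the lever is at +0.70 rad, on its stop. Handing in.

```bash
python3 -c "
from cell import *
print(hand_in())"
```

```text
the job is handed in; nothing more can be done
None
```

The changeover lever now leans fully to its other side and stays there; I handed the job in at about 13 s on the robot's clock, well under the 38 s limit.

- **Moving the lever:** I pinched the knob and brought the lever from about -0.57 rad up to upright. It went up in three moves, all in the same direction, because the first two stopped a little short of centre. I held it there for about 2.4 s, then carried it on to the +y stop, opened the gripper and backed the arm away.
- **Final check:** measured from both cameras, the lever stands at +0.70 rad, on its stop. While I pushed, the force rose to about 37 N with the tool no longer moving, which confirms the stop. After letting go, the force on the tool read about zero.
- **Bystander:** the arm was not near the small on/off box, and it looks unchanged in the final scene picture. In the final top view the arm hides it.
- **Disagreement at centre off:** the picture estimates there ranged from -0.03 to 0 rad, while the tool's own position read about 5 mm past centre. I trusted the pictures, so upright is good to about 0.03 rad by that measure.

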